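Unclip the rolling pin for washing

TASK

Snap the rolling pin forward out of the two sprung clips of its rack, one end at a time: first ease one end clear while the other clip still holds the pin, then pull the other end out forward too, without sliding the pin out lengthwise. Set the pin down, do not drop it, so that it lies flat on the floor of the black tray beside the jars, and let go. Do not wrench the rack, and leave the jars, the bottle and the funnel where they are.

Things in the scene. Friction and masses are not known exactly. Their poses are not given: they have to be found in the camera images.
- rack: White rolling-pin rack, fixed. Origin on the worktop straight under the clipped pin's axis, midway between the clips; x points back into the clips (their mouths open level to the rack's -x, towards the robot), y left along the pin, z up. Base plate x -20 to 90, y -85 to 85, 12 mm high; behind each clip a post, x 26 to 46, up to 117 mm. The pin's axis lies 100 mm above the worktop.
- rack_clip_left (a point): Centre of the left clip's bore, at y +55 mm on the rack, 100 mm up; axes as the rack. Clip 27 mm wide: a sprung blue C between white cheeks (from 19 mm under to 21 mm over the axis; blue lips to 28 mm) with a slot open forwards. Two lips in front of the axis hold the barrel; a slow level pull of 10 to 20 N spreads them and that end snaps free when it is 10 to 18 mm forward.
- rack_clip_right (a point): The same for the right clip, at y -55 mm on the rack. A pin held in only one clip stays roughly level in the cheeks' slot (its free end sags by up to 20 mm) and can be swung sideways about that clip by 0.5 rad without coming out. Pulled out with both clips at once or jerked, the rack is strained.
- pin_center (a point): Centre of the rolling pin, loose, about 150 g, 270 mm long along its own y axis: a wooden barrel 30 mm in diameter and 170 mm long, and at each end a red handle 22 mm in diameter and 50 mm long. At the start it is clipped in the rack with its axes as the rack's. Here, between the clips, 83 mm of barrel are open to a grasp from above.
- pin_left (a point): Middle of the left red handle, 110 mm along the pin's +y from its centre, on its axis; outside the rack and free all round; from here the far clip acts as a pivot, so one clip opens at a time.
- pin_right (a point): Middle of the right red handle, 110 mm along the pin's -y from its centre.
- pin_barrel_left (a point): Point on the pin's axis, 55 mm along its +y: the piece of barrel that sits in the left clip at the start.
- pin_barrel_right (a point): Point on the pin's axis, 55 mm along its -y: the piece of barrel that sits in the right clip at the start.
- tray: Black baking tray, fixed, 290 mm (its x) by 380 mm (its y) with a rim 20 mm high and 4 mm thick. Origin at the centre of its underside; its floor is 4 mm above the worktop. Two jars stand in it along its +x side.
- tray_free (a point): Middle of the free strip of the tray's floor, on the floor, 55 mm to the tray's -x from its centre; axes as the tray. A pin lying along the tray's y axis here has free space all round.
- jar_red: Glass jar with red lid, 68 mm in diameter, 78 mm high, standing in the tray near its +x, +y corner. Origin at the centre of its underside. To be left alone.
- jar_white: Glass jar with white lid, 60 mm in diameter, 70 mm high, standing in the tray near its +x, -y corner. Origin at the centre of its underside. To be left alone.
- bottle: Yellow bottle with red cap, 60 mm in diameter, 160 mm high, standing behind the rack. Origin at the centre of its underside. To be left alone.
- funnel: Blue funnel standing mouth down behind the rack, 90 mm in diameter, 85 mm high. Origin at the centre of its underside. To be left alone.
Not all that is in view belongs to the job. What is shaped like the rack but orange is not meant.

How it is judged:
On the way, in this order (a step that is already met when the one before it is completed fails the run):
1. one end of the barrel is at least 18 mm forward, clear of its clip, while the other clip still holds the pin (((x of pin_barrel_left in the frame of rack below -0.018 m and x of pin_barrel_right in the frame of rack above -0.008 m) or (x of pin_barrel_right in the frame of rack below -0.018 m and x of pin_barrel_left in the frame of rack above -0.008 m))), for 0.2 s.
2. both ends are out of the clips forwards (not slid out lengthwise: the pin's middle within 60 mm, along the rack, of the rack's middle) and nothing of the rack touches the pin (distance between pin_barrel_left and rack_clip_left above 0.03 m and distance between pin_barrel_right and rack_clip_right above 0.03 m and contact force between pin and rack below 0.05 N and y of pin_center in the frame of rack between -0.06 and 0.06 m), for 0.1 s.
3. the pin touches the tray while the fingers still hold it (contact force between pin and tray above 0.1 N and contact force between pin and the fingers above 0.3 N), for 0.1 s.
At the end, for the whole second after the job is handed in: The pin lies flat (within about 3 degrees of level) on the tray's floor, inside its rim, its axis at most 4 mm higher than when it rests on the floor, released and at rest (slower than 20 mm/s); the rack is empty and the jars, bottle and funnel stand where they stood (x of pin_center in the frame of tray between -0.13 and 0.13 m and y of pin_center in the frame of tray between -0.175 and 0.175 m and z of pin_center in the frame of tray below 0.023 m and angle between pin_center's own y axis and vertical between 1.52 and 1.622 rad and linear speed of pin below 0.02 m/s and contact force between pin and the fingers below 0.05 N); the robot touches nothing.
It fails at once if the rack is wrenched: more than 60 N between pin and rack (contact force between pin and rack above 60 N).
It fails at once if a jar, the bottle or the funnel is shifted by more than 30 mm or tipped over (distance of any of jar_red, jar_white, bottle, funnel from where it was at the start of the episode above 0.03 m or angle between any of jar_red, jar_white, bottle, funnel's own z axis and vertical above 0.5 rad).
It also fails if it takes over 64 s, if anything falls off the work surface, if the arm or the gripper's body presses on something with over 40 N, if the wrist force passes 120 N, or if a joint passes its speed limit or range.

ROBOT

A 6-joint arm with a two-finger parallel gripper is mounted at the origin on the work surface. World frame = base frame: x ahead of the robot, y to its left, z up, the work surface at z = 0. Lengths are in m, angles in rad, forces in N, time in s.
With the tool pointing down it reaches from about 0.275 to 0.875 m from the base axis. Payload 12.5 kg.
Tool frame: the origin (TCP) lies on the centre line of the jaws, within the pads' length; the fingertips stand r.finger_overhang ahead of it and the grasp point (between the pads) lies 3 mm ahead of it (r.finger_overhang is the distance from the TCP to the fingertips, in m); z points along the fingers, y is the line along which they close (so a half turn about z gives the same grasp; the last joint's range is limited). The gripper opens to 85 mm and grips with 20 to 120 N. Pads are 22 mm wide; open, the fingers measure 114 mm over their backs; the gripper's body (76 mm by 85 mm) begins 54 mm behind the grasp point. The pads swing forward as they close: fully open they stand 13 mm farther back than shut.
Start: joints at [-1.43, 0.351, 1.652, -0, 1.139, -0.085], TCP at [0.123, -0.536, 0.253] pointing down, gripper open.
Joint ranges: [-2.75, 2.75], [-0.79, 2.1], [0.01, 2.65], [-1.57, 4.71], [0.07, 3.14], [-2.87, 2.87]. Speed limits (rad/s): [2.22, 2.22, 2.79, 3.14, 3.14, 3.14].

INTERFACE

Orientations are given as a unit quaternion [x, y, z, w].
In Python, from cell import r, optics gives the robot as it stands. The module is installed in compiled form; this text tells all that it offers. Calls block until the motion is done:
- r.move_to(position, orientation): joint-space move of the TCP to a pose.
- r.move_linear(position, rot=None, vel=0.15): straight line of the TCP; rot=None keeps the orientation; vel is the mean speed in m/s.
- r.set_joints(angles): joint-space move.
- r.set_gripper(opening, squeeze=None): opening from 0.0 (shut) to 1.0 (fully open); squeeze is the grip in N (None keeps the last); returns when the fingers have stopped.
- r.sleep(seconds).
- r.inverse_kinematics(position, orientation): joint angles nearest the present ones, or None.
- optics.get_image(name): name is "scene" or "side" or "wrist"; returns a dict with "pixels" (480x640x3 uint8, red, green, blue), "depth" (480x640 float32, m along the optical axis (not along the pixel's ray), 0 where there is no reading), "fx", "fy", "cx", "cy" (pixels), "camera_from_world" (4x4, takes a point from world to camera coordinates); the wrist camera has in their place "mount" (4x4, takes a point from camera to tool coordinates, whose origin is the TCP and whose axes are the flange's). Camera axes: x right, y down, z forward; pixel columns grow to the right and rows downward; lengths in m; the calibration is good to about 2 mm. A picture is of the moment at which its call begins: read the wrist's pose just before it.
A pose or a line that the arm cannot do raises r.PlanningError and nothing moves.
- r.hand_in(): hands the job in; it is judged then, once.
Readings, each from a call of its own:
- r.current_t(): time.
- r.current_q(): joint angles.
- r.current_qvel(): joint speeds.
- r.current_effort(): joint torques, N m.
- r.current_tool_pos(): TCP position.
- r.current_ee_rot(): TCP orientation.
- r.current_contact_force(): force on the tool from outside, world axes, zero at the start.
- r.current_torque(): the same for the moment, N m.
- r.current_opening(): opening from 0.0 (shut) to 1.0 (fully open).
- r.current_finger_force(): force on a finger pad.
Only numpy, scipy, OpenCV 4.12 (cv2) and the standard library are available. Lean on these libraries where they do the work, as an engineer would, in place of code of your own. Each camera call takes 0.05 s, during which the arm holds its last target. There are 200 camera calls.

## Working session

There is one attempt and no reset: what is moved stays moved. The work goes in short steps, each a Python script; the robot and the scene stay as the last script left them, time stands still between calls to the robot, and variables do not carry over. Pictures are saved under pics/ and viewed, at most 10 in all, crops included, and the job is handed in when it is done.

```bash
mkdir -p pics
cat > h.py <<'E'
import numpy as np, cv2
from cell import r, optics
def grab(n):
    d=optics.get_image(n); np.savez('/tmp/%s.npz'%n,**{k:np.asarray(v) for k,v in d.items()}); return d
def load(n): return dict(np.load('/tmp/%s.npz'%n))
def pts(d,mask):
    v,u=np.nonzero(mask&(d['depth']>0)); z=d['depth'][v,u]
    c=np.c_[(u-d['cx'])/d['fx']*z,(v-d['cy'])/d['fy']*z,z,np.ones(len(z))]
    return (c@np.linalg.inv(d['camera_from_world']).T)[:,:3],u,v
E
python3 - <<'E'
from h import *
a=grab('scene');b=grab('side')
for n,d in(('scene',a),('side',b)): cv2.imwrite(f'pics/{n}0.png',d['pixels'][...,::-1])
print(r.finger_overhang,r.current_t(),a['camera_from_world'],b['camera_from_world'])
E
```

```text
0.022 0.1 [[ 0.32208054  0.94668763 -0.00683047 -0.18132343]
 [ 0.77574646 -0.26804512 -0.57128736 -0.37915594]
 [-0.54266155  0.17870183 -0.82072169  1.66868913]
 [ 0.          0.          0.          1.        ]] [[-0.99670524 -0.07941656 -0.01648278  0.52828454]
 [-0.0383818   0.64083586 -0.76671783  0.08261937]
 [ 0.07145285 -0.76355904 -0.64177261  1.03051751]
 [ 0.          0.          0.          1.        ]]
```

View pics/scene0.png

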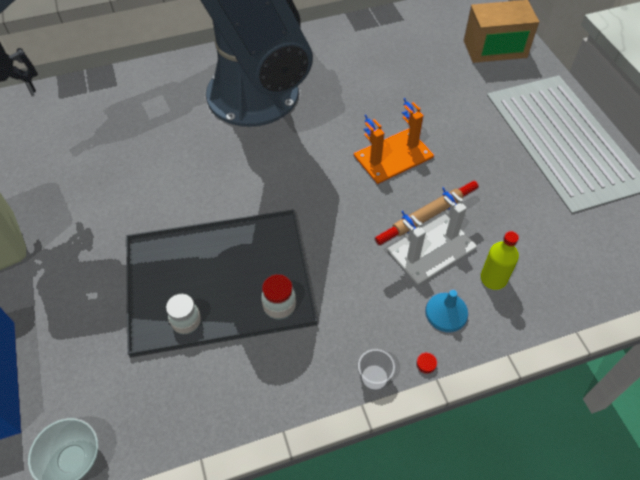

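View pics/side0.png

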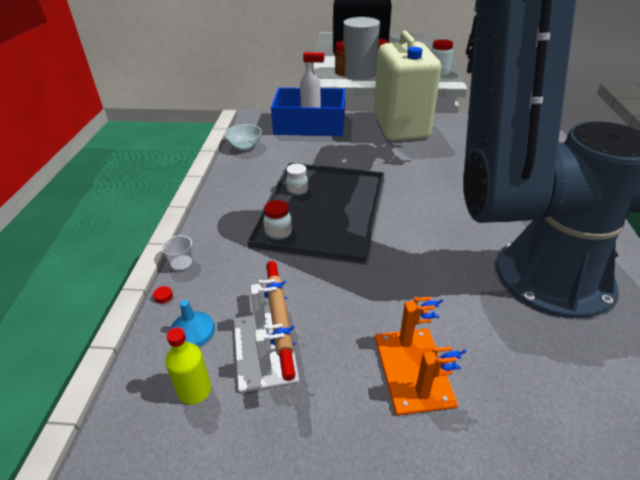

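Candidates: the white rack with the pin (scene 430,235; side 265,335) and the orange, empty rack (scene 395,150; side 415,365). I choose the white rack, since it is white and holds the pin. Red distractors are the lid (427,363), the jar lid (278,288) and the bottle cap (511,238).

```bash
cat > meas.py <<'E'
from h import *
S,D=load('scene'),load('side')
def hsv(d): return cv2.cvtColor(d['pixels'],cv2.COLOR_RGB2HSV)
def red(d): h=hsv(d); return ((h[...,0]<5)|(h[...,0]>172))&(h[...,1]>170)&(h[...,2]>70)
def wood(d): h=hsv(d); return (h[...,0]>5)&(h[...,0]<20)&(h[...,1]>60)&(h[...,1]<190)
def blobs(m,mn=25):
    n,l,s,c=cv2.connectedComponentsWithStats(m.astype(np.uint8)); return [(l==i,s[i],c[i]) for i in range(1,n) if s[i][4]>=mn]
def tri(ps):
    A=[];B=[]
    for d,(u,v) in ps:
        M=d['camera_from_world']; R=M[:3,:3]; o=-R.T@M[:3,3]; k=R.T@np.array([(u-d['cx'])/d['fx'],(v-d['cy'])/d['fy'],1]); k/=np.linalg.norm(k)
        P=np.eye(3)-np.outer(k,k); A.append(P); B.append(P@o)
    return np.linalg.lstsq(np.vstack(A),np.hstack(B),rcond=None)[0]
if __name__=='__main__':
    c={}
    for n,d in(('scene',S),('side',D)):
        for m,s,cc in blobs(red(d)):
            p,_,_=pts(d,m); print(n,s,cc.round(1),np.median(p,0).round(4) if len(p) else None)
            for k,(u,v) in {'sceneR':(386,237),'sceneL':(469,189),'sideR':(272,270),'sideL':(288,362)}.items():
                if k.startswith(n) and np.hypot(*(cc-(u,v)))<15: c[k]=cc
    L=tri([(S,c['sceneL']),(D,c['sideL'])]);R=tri([(S,c['sceneR']),(D,c['sideR'])])
    print('L',L,'R',R,'mid',(L+R)/2,'len',np.linalg.norm(L-R),'yaw of +y',np.arctan2(*(L-R)[1::-1]))
    # tray: dark pixels, floor
    for d in(S,D):
        h=hsv(d); p,u,v=pts(d,h[...,2]<75); k=(p[:,2]>-.004)&(p[:,2]<.03)&(p[:,1]<.1)&(p[:,0]>.25)&(p[:,0]<.75)&(p[:,1]>-.5)
        rc=cv2.minAreaRect(p[k][:,:2].astype(np.float32)); print('tray',rc,k.sum(),np.percentile(p[k],[1,50,99],0)[:, :].round(3))
    for d in(S,D):
        p,u,v=pts(d,np.ones((480,640),bool)); print('pin-region top z',[np.round(p[np.hypot(*(p[:,:2]-q[:2]).T)<.006][:,2].max(),4) for q in(L,R,(L+R)/2)])
E
python3 meas.py
```

```text
scene [460 181  18  14 132] [468.6 187.4] [0.5574 0.342  0.1094]
scene [376 227  22  17 190] [386.7 235. ] [0.6155 0.128  0.1092]
scene [504 232  14  13 138] [510.8 237.8] [0.7313 0.3351 0.1599]
scene [263 275  29  27 620] [277.  287.9] [ 0.6462 -0.1172  0.0822]
scene [417 353  20  20 301] [426.4 362.4] [0.863  0.1173 0.0162]
side [    0     0   102   207 14259] [39.4 87.3] [ 2.3079 -1.7199 -0.2973]
side [379  39   9   6  36] [382.  41.] [ 0.3635 -1.1828  0.1508]
side [336  41   8  11  61] [340.   45.8] [ 0.5308 -1.1252  0.1481]
side [434  40  18   9 141] [442.8  44. ] [ 0.1218 -1.1542  0.1493]
side [304  52  20  10 172] [312.9  56.6] [ 0.6078 -0.7591  0.2257]
side [265 200  23  18 341] [276.  208.5] [ 0.6402 -0.1058  0.0824]
side [267 261  11  16 132] [271.8 268.5] [0.6104 0.1309 0.1106]
side [153 286  19  17 248] [162.4 294.3] [0.8566 0.1277 0.0162]
side [167 328  18  18 253] [175.6 336.2] [0.7248 0.3441 0.1605]
side [279 349  16  31 337] [286.8 363.9] [0.5515 0.3486 0.1101]
L [0.5528923  0.34476595 0.10380026] R [0.61216429 0.1281959  0.1062932 ] mid [0.5825283  0.23648092 0.10504673] len 0.22454837183342283 yaw of +y 1.8379396261349856
tray ((0.5339522361755371, -0.22313468158245087), (0.39221036434173584, 0.3090607225894928), 82.13302612304688) 14943 [[ 0.381 -0.418 -0.001]
 [ 0.541 -0.203  0.005]
 [ 0.702 -0.027  0.022]]
tray ((0.5403710603713989, -0.23684415221214294), (0.4302193820476532, 0.30842116475105286), 82.5667724609375) 7489 [[ 0.386 -0.415 -0.   ]
 [ 0.531 -0.158  0.005]
 [ 0.701 -0.016  0.022]]
pin-region top z [np.float64(0.1127), np.float64(0.114), np.float64(0.1176)]
pin-region top z [np.float64(0.1144), np.float64(0.1131), np.float64(0.117)]
```

```bash
cat >> h.py <<'E'
from scipy.spatial.transform import Rotation as Ro
def q(a):
    x=np.array([np.cos(a),np.sin(a),0]);z=np.array([0,0,-1.]);return Ro.from_matrix(np.c_[x,np.cross(z,x),z]).as_quat()
YAW=0.267; O=np.array([.5825,.2365]); X=np.array([np.cos(YAW),np.sin(YAW)]); Y=np.array([-X[1],X[0]])
def rk(x,y,z): return np.r_[O+x*X+y*Y,z]
def torack(p): p=np.asarray(p); d=p[...,:2]-O; return np.stack([d@X,d@Y,p[...,2]],-1)
def wrist():
    T=np.eye(4);T[:3,:3]=Ro.from_quat(r.current_ee_rot()).as_matrix();T[:3,3]=r.current_tool_pos()
    d=optics.get_image('wrist'); d['camera_from_world']=np.linalg.inv(T@d['mount']); return d
E
python3 - <<'E'
from h import *
from meas import *
print(Ro.from_quat(r.current_ee_rot()).as_matrix().round(2).tolist())
for a in(1.838,1.838-np.pi):
    print(a,[None if (s:=r.inverse_kinematics(p,q(a+b))) is None else np.round(s,2) for p,b in((rk(0,.11,.22),0),(rk(-.05,.1,.1),.3),(rk(0,-.02,.1),.3),([.4855,-.213,.05],-.4))])
s=[(a,r.inverse_kinematics(rk(0,.11,.23),q(a))) for a in(1.838,1.838-np.pi)]
a=min([x for x in s if x[1] is not None],key=lambda x:abs(x[1][5]))[0]; print('a',a)
r.move_to(rk(-.03,.05,.30),q(a))
d=wrist(); np.savez('/tmp/w1.npz',**d); cv2.imwrite('pics/w1.png',d['pixels'][...,::-1])
for m,st,c in blobs(red(d),60): 
    p,_,_=pts(d,m); print(st,c.round(1),torack(np.median(p,0)).round(4), p[:,2].max())
print(r.current_t())
E
```

```text
[[0.97, 0.22, -0.0], [0.22, -0.97, 0.0], [0.0, -0.0, -1.0]]
1.838 [array([ 0.48,  0.57,  1.4 , -0.  ,  1.17,  0.22]), array([ 0.48,  0.63,  1.63, -0.  ,  0.88, -0.08]), array([ 0.28,  0.67,  1.56, -0.  ,  0.92, -0.29]), array([-0.5 ,  0.62,  1.84, -0.  ,  0.69, -0.37])]
-1.303592653589793 [None, None, array([ 0.28,  0.67,  1.56, -0.  ,  0.92,  2.85]), array([-0.5 ,  0.62,  1.84, -0.  ,  0.69,  2.77])]
a 1.838
[ 344  105   27   66 1630] [357.  136.8] [-0.0009  0.11    0.1078] 0.11146582792966714
[ 579  194   53   42 1635] [605.2 214. ] [0.162  0.0613 0.1581] 0.16035940386915393
[542 370  17  18  98] [551.6 379.5] [ 0.2446 -0.1695  0.0144] 0.33636563051470225
3.35
```

View pics/w1.png

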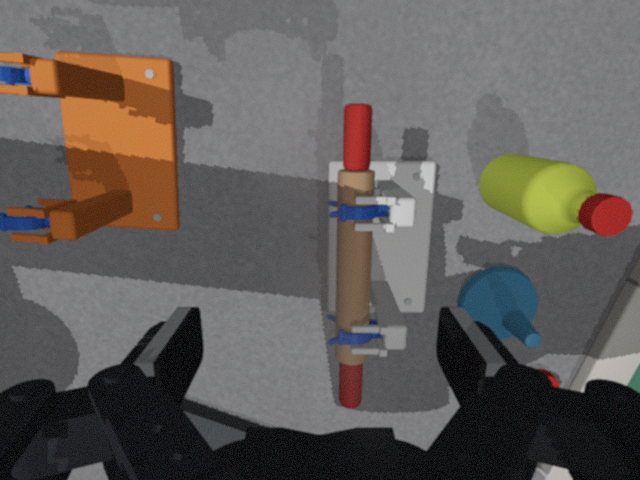

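The wrist view shows the pin in the white rack, with its left handle at (357,137) and its right at (350,385). The orange rack stands well clear, so I grasp the left handle and swing it about the right clip.

Run:
```python
from h import *
from meas import *
A=1.838
r.move_to(rk(-.001,.11,.20),q(A))
r.move_linear(rk(-.001,.11,.103),vel=.12)
r.set_gripper(0.0,60)
print('op',r.current_opening(),r.current_finger_force(),r.current_contact_force().round(1) if hasattr(r.current_contact_force(),'round') else r.current_contact_force())
for th in np.arange(.03,.301,.03):
    r.move_linear(rk(-.001-.165*np.sin(th),-.055+.165*np.cos(th),.103),q(A+th),vel=.02)
    f=np.array(r.current_contact_force()); print(round(th,2),(f[:2]@X).round(1),(f[:2]@Y).round(1),f[2].round(1),np.round(r.current_torque(),2))
r.sleep(.4)
print(r.current_t())
S=grab('scene');D=grab('side')
for d in(S,D):
  for m,st,c in blobs(wood(d),60)+blobs(red(d),60):
    p,_,_=pts(d,m); p=torack(p); p=p[(p[:,2]>.06)&(np.abs(p[:,0])<.1)&(np.abs(p[:,1])<.16)]
    if len(p)>30: print(len(p),np.median(p,0).round(3),p.min(0).round(3),p.max(0).round(3))
```

```text
op 0.23513668769672275 58.517035245895386 [-0.2  0.1  2.5]
0.03 7.0 -1.1 0.0 [ 0.08 -1.14 -0.14]
0.06 3.5 -2.5 0.3 [-0.35 -0.64  0.07]
0.09 -1.4 -1.7 0.7 [-0.3   0.09  0.05]
0.12 -2.1 -1.1 0.8 [-0.17  0.36 -0.03]
0.15 -3.7 -0.2 -0.4 [-0.23  0.54 -0.07]
0.18 -3.6 -1.3 0.8 [-0.27  0.53  0.03]
0.21 1.2 -1.6 -0.9 [-0.24 -0.2  -0.11]
0.24 -0.4 -3.3 -0.2 [-0.4  -0.22 -0.21]
0.27 0.2 -3.8 -1.1 [-0.51 -0.33 -0.25]
0.3 1.0 -4.3 -0.6 [-0.52 -0.38 -0.25]
9.875
621 [-0.019  0.014  0.112] [-0.059 -0.049  0.089] [0.007 0.087 0.12 ]
134 [ 0.008 -0.079  0.112] [-0.011 -0.09   0.095] [ 0.022 -0.065  0.12 ]
85 [-0.047  0.095  0.11 ] [-0.061  0.081  0.104] [-0.033  0.114  0.149]
170 [ 0.018 -0.112  0.109] [ 0.003 -0.135  0.092] [ 0.03  -0.086  0.117]
430 [-0.009 -0.013  0.113] [-0.021 -0.051  0.1  ] [0.012 0.111 0.255]
125 [ 0.017 -0.106  0.11 ] [ 0.004 -0.127  0.104] [ 0.028 -0.086  0.114]
235 [-0.052  0.118  0.11 ] [-0.065  0.086  0.094] [-0.041  0.129  0.149]
```

Run:
```python
from h import *
from meas import *
A=2.138
r.set_gripper(1.0)
p=np.array(r.current_tool_pos()); p[2]=.2
r.move_linear(p,vel=.12)
r.move_to(rk(-.06,-.06,.27),q(A))
r.sleep(.1)
d=wrist(); cv2.imwrite('pics/w2.png',d['pixels'][...,::-1])
for e in (d,grab('scene'),grab('side')):
  for nm,m in(('wood',wood(e)),('red',red(e))):
   for m,st,c in blobs(m,60):
    p,_,_=pts(e,m); p=torack(p); p=p[(p[:,2]>.06)&(p[:,2]<.135)&(np.abs(p[:,0])<.1)&(np.abs(p[:,1])<.16)]
    if len(p)>30: print(nm,c.round(),len(p),np.median(p,0).round(3),p.min(0).round(3),p.max(0).round(3))
p,u,v=pts(d,wood(d)); p=torack(p); k=(p[:,2]>.06)&(p[:,2]<.135)&(np.abs(p[:,0])<.1)&(np.abs(p[:,1])<.1)
p=p[k]
for lo in np.arange(-.05,.08,.015):
    s=p[(p[:,1]>lo)&(p[:,1]<lo+.015)]
    if len(s)>20: print(round(lo+.0075,3),'xmid',((np.percentile(s[:,0],2)+np.percentile(s[:,0],98))/2).round(4),'ztop',np.percentile(s[:,2],95).round(4))
print(r.current_t())
```

```text
wood [408. 134.] 8126 [-0.021  0.02   0.107] [-0.047 -0.058  0.092] [0.009 0.085 0.114]
wood [389. 270.] 793 [-0.003 -0.076  0.112] [-0.014 -0.089  0.101] [ 0.018 -0.064  0.116]
red [426.  14.] 608 [-0.035  0.094  0.101] [-0.048  0.082  0.094] [-0.026  0.105  0.104]
red [387. 311.] 1343 [ 0.009 -0.108  0.111] [-0.003 -0.132  0.103] [ 0.024 -0.085  0.115]
wood [430. 201.] 558 [-0.014  0.014  0.109] [-0.044 -0.047  0.096] [0.009 0.089 0.118]
wood [402. 228.] 129 [ 0.009 -0.079  0.113] [-0.01  -0.089  0.095] [ 0.021 -0.065  0.122]
red [455. 178.] 110 [-0.037  0.106  0.103] [-0.049  0.085  0.094] [-0.026  0.127  0.108]
red [391. 238.] 183 [ 0.016 -0.113  0.112] [ 0.002 -0.136  0.102] [ 0.027 -0.084  0.12 ]
wood [290. 319.] 983 [-0.018  0.023  0.11 ] [-0.046 -0.05   0.087] [0.011 0.089 0.118]
red [265. 270.] 150 [ 0.013 -0.106  0.113] [ 0.    -0.129  0.106] [ 0.025 -0.085  0.117]
red [310. 361.] 353 [-0.039  0.112  0.102] [-0.052  0.082  0.087] [-0.025  0.133  0.107]
-0.042 xmid -0.006 ztop 0.1133
-0.028 xmid -0.009 ztop 0.1126
-0.013 xmid -0.0125 ztop 0.1119
0.002 xmid -0.0163 ztop 0.1112
0.017 xmid -0.02 ztop 0.1104
0.032 xmid -0.0236 ztop 0.1096
0.047 xmid -0.0272 ztop 0.1089
0.062 xmid -0.0311 ztop 0.1082
0.077 xmid -0.0328 ztop 0.1076
12.575
```

View pics/w2.png

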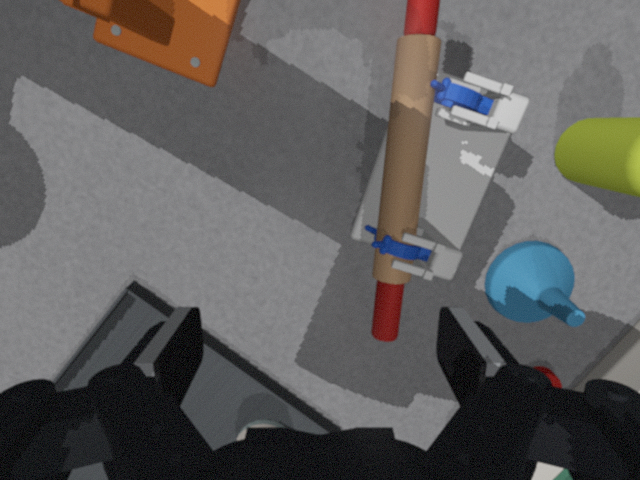

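The view shows the left clip empty (460,97) and the right clip (400,247) still holding the pin, swung about 0.24 rad and sagging about 0.05 rad. I regrasp between the clips near the right one and pull forward.

Run:
```python
from h import *
from meas import *
A=1.838+.24
g=np.array([-.0122,-.015])
r.move_to(rk(*g,.20),q(A))
r.move_linear(rk(*g,.100),vel=.1)
r.set_gripper(0.0,110)
print('op',r.current_opening(),r.current_finger_force())
for s in np.arange(.004,.0721,.004):
    r.move_linear(rk(g[0]-s,g[1],.100),vel=.02)
    f=np.array(r.current_contact_force()); print(round(s,3),(f[:2]@X).round(1),(f[:2]@Y).round(1),f[2].round(1),np.round(r.current_torque(),2))
r.sleep(.3)
r.move_linear(rk(g[0]-.11,g[1],.14),vel=.08); r.sleep(.2)
for e in (grab('scene'),grab('side')):
  for nm,m in(('wood',wood(e)),('red',red(e))):
   for m,st,c in blobs(m,60):
    p,_,_=pts(e,m); p=torack(p); p=p[(p[:,2]>.06)&(p[:,2]<.2)&(np.abs(p[:,0]+.12)<.1)&(np.abs(p[:,1])<.16)]
    if len(p)>30: print(nm,c.round(),len(p),np.median(p,0).round(3),p.min(0).round(3),p.max(0).round(3))
print(r.current_t(),r.current_opening())
cv2.imwrite('pics/s3.png',load('scene')['pixels'][...,::-1])
```

```text
op 0.32226387450681765 108.06012511253357
0.004 7.2 2.1 -1.8 [ 0.58 -1.01  0.26]
0.008 -1.4 1.1 -1.1 [ 0.13  0.2  -0.01]
0.012 -3.2 -0.1 -1.4 [-0.3   0.6  -0.24]
0.016 -4.3 -1.4 -1.7 [-0.39  0.73 -0.25]
0.02 -5.9 -0.4 -0.6 [-0.38  0.74 -0.25]
0.024 0.7 -0.6 -1.8 [-0.   -0.03 -0.01]
0.028 -0.4 -0.2 -1.9 [ 0.01 -0.02 -0.04]
0.032 -0.5 -0.5 -1.8 [-0.02 -0.    0.02]
0.036 0.3 0.2 -2.1 [-0.05 -0.02 -0.01]
0.04 -0.5 0.3 -1.2 [-0.01 -0.02 -0.01]
0.044 0.3 -0.2 -1.4 [ 0.02 -0.03  0.  ]
0.048 0.7 0.0 -2.4 [-0.04  0.02 -0.01]
0.052 -0.6 -0.1 -1.3 [-0.02  0.02 -0.01]
0.056 0.3 -0.0 -1.8 [-0.01 -0.04 -0.01]
0.06 0.0 -0.0 -2.0 [-0.04 -0.03  0.01]
0.064 -0.4 -0.3 -2.0 [ 0.02 -0.02  0.02]
0.068 -0.3 0.8 0.5 [ 0.01 -0.   -0.04]
0.072 -0.1 0.1 -2.2 [-0.01  0.   -0.04]
wood [415. 145.] 116 [-0.135  0.069  0.145] [-0.155  0.051  0.128] [-0.124  0.09   0.153]
wood [378. 171.] 494 [-0.108 -0.046  0.151] [-0.168 -0.09   0.125] [-0.089 -0.004  0.2  ]
red [424. 136.] 108 [-0.148  0.105  0.14 ] [-0.162  0.084  0.132] [-0.137  0.125  0.145]
red [360. 191.] 177 [-0.093 -0.113  0.151] [-0.108 -0.135  0.14 ] [-0.082 -0.086  0.157]
wood [325. 264.] 54 [-0.097 -0.058  0.149] [-0.101 -0.071  0.14 ] [-0.094 -0.016  0.189]
wood [354. 300.] 883 [-0.13   0.038  0.148] [-0.158 -0.034  0.122] [-0.109  0.088  0.19 ]
red [317. 245.] 98 [-0.092 -0.113  0.152] [-0.102 -0.129  0.144] [-0.085 -0.093  0.157]
red [377. 335.] 370 [-0.149  0.112  0.14 ] [-0.164  0.082  0.125] [-0.137  0.133  0.146]
22.5083 0.31897738538037146
```

View pics/s3.png

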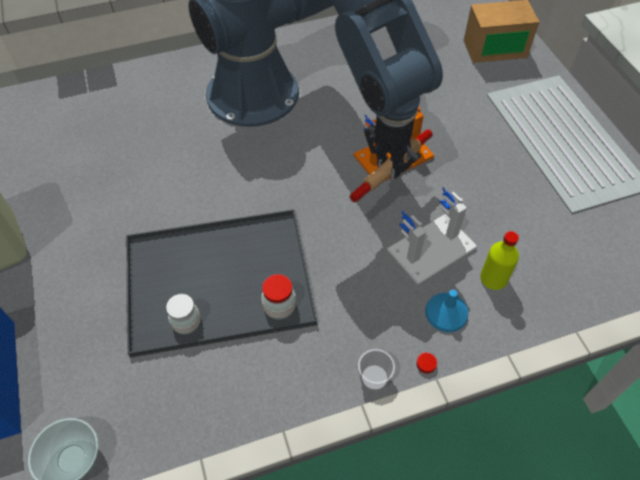

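The scene shows the pin free in the gripper, the rack empty, and jars, bottle and funnel in place. Tray corners are at (128,236), (294,212), (316,323) and (131,353). The fingertips reach further below the axis than the pin's radius, so I will touch down left end first, slightly tilted, and then level.

```bash
cat >> h.py <<'E'
def qt(a,t):
    x=np.array([np.cos(a)*np.cos(t),np.sin(a)*np.cos(t),np.sin(t)]);y=np.array([np.sin(a),-np.cos(a),0]);return Ro.from_matrix(np.c_[x,y,np.cross(x,y)]).as_quat()
E
python3 - <<'E'
from h import *
d=load('scene'); M=d['camera_from_world']; R=M[:3,:3]; o=-R.T@M[:3,3]; P=[]
for u,v in((128,236),(294,212),(316,323),(131,353)):
    k=R.T@np.array([(u-d['cx'])/d['fx'],(v-d['cy'])/d['fy'],1]); P.append((o+k*(.02-o[2])/k[2])[:2])
P=np.array(P); C=P.mean(0); ty=(P[1]+P[2]-P[0]-P[3]); b=np.arctan2(ty[1],ty[0]); tx=np.array([np.sin(b),-np.cos(b)])
print(P.round(3).tolist(),C,b,np.linalg.norm(ty)/2)
F=C-.055*tx; yv=np.array([np.cos(b),np.sin(b)]); G=F-.013*yv
np.save('/tmp/place.npy',[*G,b,*C])
p=np.array(r.current_tool_pos()); p[2]=.22; r.move_linear(p,vel=.15)
r.move_to(np.r_[G,.15],qt(b,-.05)); r.move_linear(np.r_[G,.06],vel=.1); r.sleep(.2)
f0=np.mean([r.current_contact_force() for _ in range(5)],0); print('f0',f0.round(2),np.array(r.current_torque()).round(2))
for z in np.arange(.05,.0225,-.001):
    r.move_linear(np.r_[G,z],vel=.02); 
    f=[]
    for _ in range(4): r.sleep(.02); f.append(r.current_contact_force())
    df=np.mean(f,0)-f0
    if df[2]>2.5: break
r.sleep(.3)
print('stop',z,df.round(2),np.round(r.current_torque(),2),r.current_t(),r.current_tool_pos())
w=grab('side'); cv2.imwrite('pics/d4.png',cv2.resize(w['pixels'][130:290,220:420,::-1],(800,640))[:600])
E
```

```text
[[0.375, -0.386], [0.432, -0.017], [0.714, -0.059], [0.658, -0.424]] [ 0.54486721 -0.22177501] 1.4173633474713296 0.37135427190649084
f0 [ 0.2   0.93 -1.17] [ 0.07  0.03 -0.01]
stop 0.028999999999999984 [ 0.07 -2.7   3.1 ] [ 0.05 -0.11 -0.09] 33.6667 [ 0.48860263 -0.22627415  0.02904785]
```

View pics/d4.png

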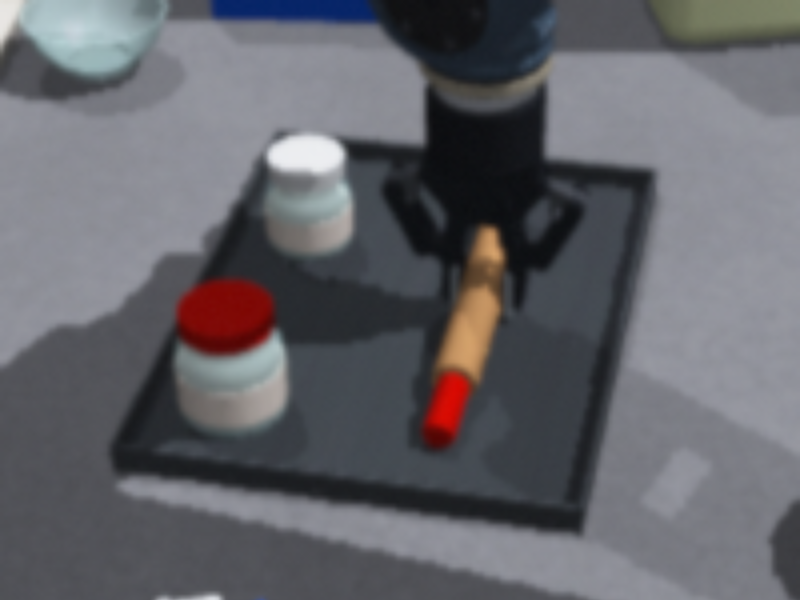

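The left handle end looks close to the tray floor at (440,435) in the crop. I confirm contact with the moment before levelling.

Run:
```python
from h import *
G=np.load('/tmp/place.npy')
def rd(n=8):
    a=[]
    for _ in range(n): r.sleep(.02); a.append(np.r_[r.current_contact_force(),r.current_torque()])
    return np.mean(a,0).round(2)
print(rd())
for z in np.arange(.028,.0215,-.001):
    r.move_linear(np.r_[G[:2],z],vel=.02); m=rd(); print(round(z,3),m)
    if m[3]>.5 or m[2]>6: break
print(r.current_t())
for e in (grab('scene'),grab('side')):
  from meas import red,wood,blobs
  for nm,m in(('wood',wood(e)),('red',red(e))):
   for m,st,c in blobs(m,40):
    p,_,_=pts(e,m); p=p[(np.abs(p[:,0]-.49)<.09)&(np.abs(p[:,1]+.22)<.17)&(p[:,2]<.07)]
    if len(p)>30: print(nm,c.round(),len(p),np.median(p,0).round(3),np.percentile(p[:,2],95).round(4))
```

```text
[ 0.43 -2.06  1.88  0.03 -0.13 -0.09]
0.028 [ 0.02 -3.11  4.11 -0.04 -0.07 -0.03]
0.027 [-0.36 -3.78  5.63  0.02 -0.05 -0.01]
0.026 [-0.97 -3.76  7.85  0.08  0.06  0.03]
35.0
wood [235. 253.] 584 [ 0.506 -0.173  0.032] 0.0393
wood [188. 259.] 372 [ 0.49  -0.272  0.037] 0.0431
red [266. 249.] 193 [ 0.513 -0.106  0.026] 0.031
red [164. 261.] 192 [ 0.48  -0.322  0.038] 0.0425
wood [338. 207.] 414 [ 0.492 -0.184  0.035] 0.0412
red [331. 231.] 147 [ 0.506 -0.096  0.026] 0.0303
```

Force builds as expected from the pin's left end: the moment gives a lever of about 7–10 cm. The pin touches while held. I now ease the grip in small steps so the fingers guide it flat.

Run:
```python
from h import *
from meas import red,wood,blobs
G=np.load('/tmp/place.npy')
r.set_gripper(0.0,20); r.sleep(.2)
p=np.array(r.current_tool_pos()); p[2]+=.002; r.move_linear(p,vel=.02)
for o in (.33,.345,.36,.38,.42,.5):
    r.set_gripper(o); r.sleep(.15); print(o,np.round(r.current_contact_force(),1),np.round(r.current_finger_force(),2),round(r.current_opening(),3))
r.sleep(.3); print(r.current_t())
e=grab('scene')
for nm,m in(('wood',wood(e)),('red',red(e))):
   for m,st,c in blobs(m,40):
    p,_,_=pts(e,m); p=p[(np.abs(p[:,0]-.49)<.09)&(np.abs(p[:,1]+.22)<.17)&(p[:,2]<.07)]
    if len(p)>30: print(nm,c.round(),len(p),np.median(p,0).round(3),np.percentile(p[:,2],95).round(4))
```

```text
0.33 [1.  1.5 1.4] 58.36 0.331
0.345 [ 0.  -0.2 -0.5] 13.31 0.347
0.36 [0.2 0.3 0.5] 0.0 0.361
0.38 [0.1 0.2 0.2] 0.0 0.382
0.42 [-0.3  0.9 -0.2] 0.0 0.419
0.5 [ 0.6 -0.9 -0.2] 0.0 0.498
38.3083
wood [235. 253.] 574 [ 0.505 -0.173  0.03 ] 0.0361
wood [188. 260.] 373 [ 0.49  -0.274  0.03 ] 0.0366
red [266. 249.] 194 [ 0.513 -0.107  0.028] 0.0325
red [164. 264.] 193 [ 0.48  -0.324  0.028] 0.0331
```

The pin now lies level: both handle tops are at about 33 mm and the barrel top at about 36 mm. I open wider, lift away and check.

Run:
```python
from h import *
from meas import red,wood,blobs
r.set_gripper(.75)
p=np.array(r.current_tool_pos()); p[2]=.2; r.move_linear(p,vel=.1); 
p[:2]=[.36,-.22]; p[2]=.3
try: r.move_linear(p,vel=.15)
except r.PlanningError: print('noplan')
r.sleep(.5)
for k in range(2):
  e=grab('scene')
  for nm,m in(('wood',wood(e)),('red',red(e))):
   for m,st,c in blobs(m,40):
    p,_,_=pts(e,m); p=p[(np.abs(p[:,0]-.49)<.09)&(np.abs(p[:,1]+.22)<.17)&(p[:,2]<.07)]
    if len(p)>30: print(nm,c.round(),len(p),np.median(p,0).round(3),np.percentile(p[:,2],95).round(4))
  r.sleep(.5)
print(r.current_t()); cv2.imwrite('pics/s5.png',e['pixels'][...,::-1])
```

```text
wood [215. 256.] 1152 [ 0.497 -0.216  0.03 ] 0.0362
red [265. 249.] 192 [ 0.513 -0.107  0.028] 0.0328
red [164. 264.] 195 [ 0.48  -0.324  0.028] 0.0332
wood [215. 256.] 1158 [ 0.497 -0.217  0.03 ] 0.0361
red [266. 249.] 192 [ 0.513 -0.107  0.028] 0.0325
red [164. 264.] 196 [ 0.48  -0.324  0.028] 0.0325
43.4083
```

View pics/s5.png

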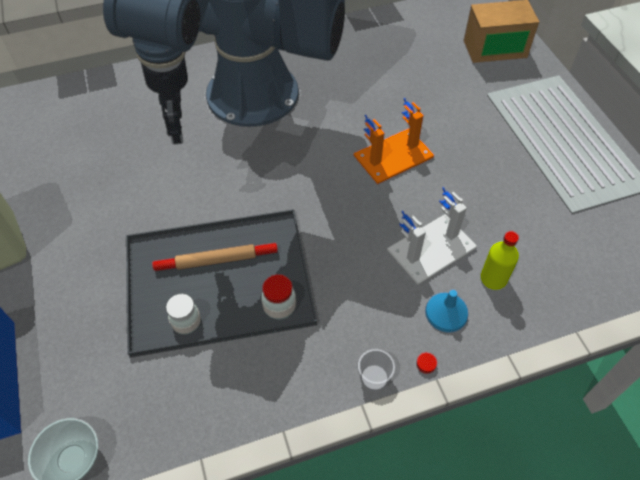

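The pin lies at rest in the tray (154–278, 256), the rack is empty, and everything else is where it stood.

```bash
python3 -c "
from cell import r
print(r.hand_in())"
```

```text
the job is handed in; nothing more can be done
None
```

The rolling pin was snapped out of the clips one end at a time, set down flat in the tray and released (it settled the last few millimetres between the opening fingers), and the job is handed in at about 43 s; no verdict came back.

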